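Unlock and hold back a belt tensioner at the wheel loading cell

TASK

Lift the yellow lock plate out of the belt tensioner and stand it on edge, fully down, in the rack slot marked green, and let go of it. Then push the blue sprung tensioner arm back by its orange block until it has passed the brass ratchet pawl and the pawl has snapped in behind it, and finish while still holding it pressed a little beyond the pawl, so that your fingers on the block, not the pawl, carry the spring. Leave the two gauge plates in the rack and the two wheels where they are.

Things in the scene. Friction and masses are not known exactly. Their poses are not given: they have to be found in the camera images.
- lock_plate: Loose yellow plate on edge, 110 long x 8 thick x 128 mm tall, 0.2 kg; black grip strip on top (75 long x 13 thick, 104 to 128 mm above the lower edge). At the start it stands in a 24 mm deep groove on the unit, lower edge 12 mm above the table, blocking the arm. Origin: middle of its lower edge; x along its length, y through its thickness, z up. Either way round is right.
- bay: Green floor strip, green walls and a green tab at each end (42 mm wide, 20 mm high; only paint, they do not obstruct) marking the free rack slot where the lock plate belongs; which slot varies. Origin: middle of the slot's floor, 10 mm above the table; x along the slot, y across it, z up.
- rack: Grey fixed rack, 150 x 172 mm, three parallel slots 52 mm apart, 130 mm long, open-ended; each 12 mm wide and 34 mm deep, with a flared mouth above, about 25 mm wide at its top, 54 mm above the table. Slot floors are 10 mm above the table. Origin: middle of its underside; x along the slots, y across them.
- unit: Belt tensioner, belt off: grey base plate 260 x 310 x 12 mm fixed to the table, with a silver pulley (68 mm across), the blue arm, a black guide with the brass pawl and a rubber stop post. Apart from the lock plate nothing on it is higher than 103 mm. Origin: on the table near the plate's middle; the arm lies roughly along its +y and is pushed towards its +x.
- tensioner_angle (a joint): Angle of the blue arm, rad: 0 at rest, leaning 0.35 from the unit's +y towards its -x; grows as it is pushed to the unit's +x (clockwise from above); end stop 0.68. Sprung back to 0. From about 0.27 it pushes the pawl out; at about 0.45 the pawl snaps in behind it and would catch it. Hold it beyond that, clear of the pawl: over 0.465. Push at the block: 4 N at first, peak 14, 10 when held.
- tensioner: Blue arm, 14 mm thick, 45 to 59 mm above the table, turning about an upright axis. Origin: on that axis, 45 mm above the table; y runs along the arm to its free end, x is the way to push it. On it: an orange block 26 (x) x 44 (y) x 44 mm high, 59 to 103 mm above the table, centred 118 mm from the axis, and nearer the axis (65 mm) a steel idler roller 40 mm across, top 88 mm.
- push_face (a point): Middle of the orange block's face to push on (towards the arm's -x), 118 mm from the pivot axis, 81 mm above the table; axes as tensioner's.
- pawl_travel (a joint): Travel of the brass pawl, m: 0 fully in (sprung), up to 0.016 pushed outwards. It slides along the unit's +y. It is 0 at the start, rises while the arm passes and drops to 0 as it clicks.
- gauge_a: Steel gauge plate 100 x 8 x 75 mm, 0.3 kg, standing in one of the other slots; leave it. Origin: middle of its lower edge.
- gauge_b: Blue gauge plate 100 x 8 x 75 mm, 0.2 kg, standing in one of the other slots; leave it. Origin: middle of its lower edge.
- blank: Dark red cast wheel blank, 100 mm across, 50 mm high, 1.2 kg; leave it. Origin: middle of its underside.
- turned_wheel: Bright steel turned wheel with flanges, 108 mm across, 64 mm high, 1.5 kg; leave it. Origin: middle of its underside.

How it is judged:
By the outcome, as a careful person would: the job done as asked, in the order asked, and still so for the second after the job is handed in, while the arm keeps its last pose, push and grip.
It also fails if it takes over 64 s, if anything falls off the work surface, if the arm or the gripper's body presses on something with over 40 N, if the wrist force passes 120 N, or if a joint passes its speed limit or range.

ROBOT

A 7-joint arm with a two-finger parallel gripper is mounted at the origin on the work surface. World frame = base frame: x ahead of the robot, y to its left, z up, the work surface at z = 0. Lengths are in mm, angles in rad, forces in N, time in s.
With the tool pointing down it reaches from about 350 to 900 mm from the base axis. Payload 19.9 kg.
Tool frame: the origin (TCP) lies on the centre line of the jaws, within the pads' length; the fingertips stand 17 mm ahead of it and the grasp point (between the pads) lies 2 mm behind it (robot.tip_reach is the distance from the TCP to the fingertips, in mm); z points along the fingers, y is the line along which they close (so a half turn about z gives the same grasp; the last joint's range is limited). The gripper opens to 94 mm and grips with 3 to 60 N. Pads are 16 mm wide; open, the fingers measure 119 mm over their backs; the gripper's body (75 mm by 177 mm) begins 78 mm behind the grasp point.
Start: joints at [-1.278, 0.417, -0.01, 1.614, 0.005, 1.111, -0.053], TCP at [204.761, 590.486, 222.425] pointing down, gripper open.
Joint ranges: [-2.81, 2.81], [-0.39, 2.02], [-1.27, 1.25], [0.06, 2.57], [-1.19, 4.33], [0.19, 2], [-2.82, 2.82]. Speed limits (rad/s): [1.89, 1.89, 2.39, 2.39, 3.01, 3.01, 3.01].

INTERFACE

Orientations are given as a unit quaternion [x, y, z, w].
In Python, from plant import robot gives the robot as it stands.
- The arm moves only by the tool run_rows, called after "Emit:" by a JSON object that holds its "fn" and its "kwargs", one argument or row to a line. Schema: {"type":"object","properties":{"plan":{"type":"string"},"only":{"type":"string"},"quiet":{"type":"boolean"},"lines":{"type":"string"}},"required":["plan"],"additionalProperties":false}. plan is a string of 1 to 5 rows, parted by a bar, with the numbers parted by commas; each row has 7 numbers: the finger opening in mm, then dx, dy, dz in shares of the most that a row can go, 1 being 62.5 mm, then a rotation vector rx, ry, rz in units of 0.25 rad; each row shifts and turns the commanded pose from where the row before left it, along the tool's axes as they then stand; what a row does not reach is not made up. A row lasts 1/8 s, in which the tool goes at most 62.5 mm and 0.188 rad, less where a joint would pass 70% of its speed; a pose out of reach is approached as far as the arm can. The fingers move at their own pace and stop on an object; the grip force is fixed at half the most. Time passes only in rows, so rows that do not move let the fingers close. The tool returns the time, the measured TCP pose, the force, the opening and the grip force at its end. only (a regular expression) keeps the lines of the reply that match it, lines (a string "A,B") keeps lines A to B, and quiet returns only ok. Input that does not fit is refused with a message, and nothing moves.
- robot.observe(): the state, without advancing time (a new reading comes with each control period).
- robot.get_image(name): name is "side" or "top" or "wrist"; returns a dict with "frame" (400x640x3 uint8, red, green, blue), "mtx" (3x3 intrinsics, pixels), "R" (3x3) and "t" (3): a world point X has camera coordinates R X + t; the wrist camera has in their place "hand_eye" (4x4, takes a point from camera to tool coordinates, whose origin is the TCP and whose axes are the flange's). Camera axes: x right, y down, z forward; pixel columns grow to the right and rows downward; lengths in mm; the calibration is good to about 2 mm. The wrist camera is an equidistant fisheye: a pixel r from the principal point sees the ray r / f radians off the axis. A picture is of the moment at which its call begins: read the wrist's pose just before it. There is no depth.
- robot.sign_off(): hands the job in; it is judged then, once.
The state is a dict: "time": time; "joint_pos": joint angles; "joint_vel": joint speeds; "joint_efforts": joint torques, N m; "ee_pos": TCP position; "tcp_rot": TCP orientation; "contact_force": force on the tool from outside, world axes, zero at the start; "wrist_torque": the same for the moment, N m; "gripper_width": finger opening in mm; "finger_force": force on a finger pad.
Only numpy, scipy, OpenCV 4.12 (cv2) and the standard library are available. Lean on these libraries where they do the work, as an engineer would, in place of code of your own. Each camera call takes 0.05 s, during which the arm holds its last target. There are 200 camera calls.

## Working session

There is one attempt and no reset: what is moved stays moved. The work goes in short steps, Python scripts to look and compute and a tool call to move; the robot and the scene stay as the last step left them, time stands still between calls to the robot, and variables do not carry over. Pictures are saved under pics/ and viewed, at most 10 in all, crops included, and the job is handed in when it is done.

```bash
ls; mkdir -p pics; python3 - <<'E'
from plant import robot
import cv2,numpy as np
s=robot.observe();print(s['time'],s['ee_pos'],s['tcp_rot'])
for n in('top','side'):
    d=robot.get_image(n);cv2.imwrite(f'pics/{n}0.png',d['frame'][:,:,::-1]);np.savez(f'pics/{n}0.npz',**d);print(n,d['mtx'],d['R'],d['t'])
E
```

```text
pics
plant.py
0.0 [204.66687259 590.15234993 221.82376047] [ 1.66128381e-01  9.86103935e-01 -6.22931834e-04 -5.71325406e-05]
top [[425.06175519   0.         316.52444878]
 [  0.         425.06175519 200.69658403]
 [  0.           0.           1.        ]] [[-0.02113209 -0.99977453  0.00207974]
 [-0.99513511  0.02083372 -0.0962916 ]
 [ 0.09622656 -0.00410446 -0.99535099]] [-1.17144372e+00  5.48315475e+02  1.21564567e+03]
side [[501.80403696   0.         314.32384775]
 [  0.         501.80403696 197.76233623]
 [  0.           0.           1.        ]] [[ 9.33810094e-01 -3.57767873e-01 -9.25891880e-04]
 [-1.93098720e-01 -5.01825041e-01 -8.43139676e-01]
 [ 3.01183653e-01  7.87511129e-01 -5.37693807e-01]] [-522.53211698  160.92380269 1287.59857887]
```
View pics/top0.png

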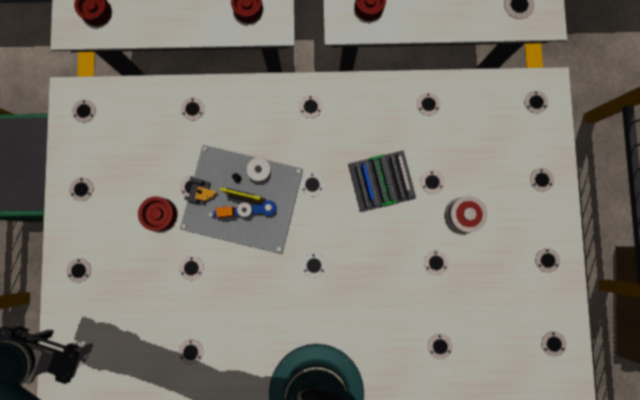

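View pics/side0.png

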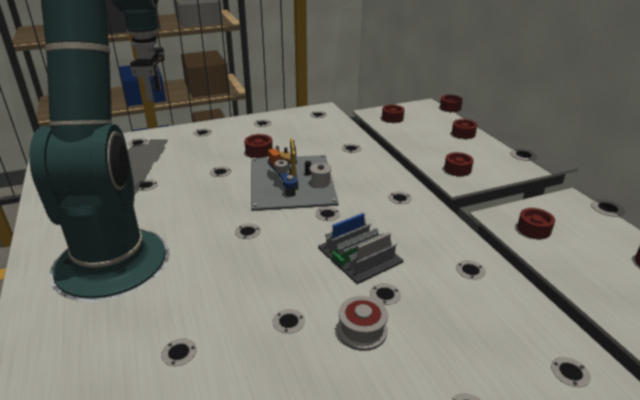

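Top view: the unit is around (241,199), with the yellow plate at (241,194), the orange block at (224,212) and the pivot at (269,208). The rack is at (381,181) with its middle slot green. The red blank is at (157,213) and the steel wheel at (467,214). The side view agrees.

```bash
cat > h.py <<'E'
import numpy as np,cv2
from scipy.spatial.transform import Rotation as Ro
def ray(d,px,pose=None):
    px=np.atleast_2d(px).astype(float);K=d['mtx']
    u=(px[:,0]-K[0,2])/K[0,0];v=(px[:,1]-K[1,2])/K[1,1]
    if pose is None:
        c=np.c_[u,v,np.ones(len(u))];R=d['R'];return -R.T@d['t'],c@R
    r=np.hypot(u,v)+1e-12
    c=np.c_[u/r*np.sin(r),v/r*np.sin(r),np.cos(r)]
    p,q=pose;W=Ro.from_quat(q).as_matrix();H=d['hand_eye']
    return p+W@H[:3,3],c@(W@H[:3,:3]).T
def onz(d,px,z,pose=None):
    o,r=ray(d,px,pose);return o+r*((z-o[2])/r[:,2])[:,None]
def tri(rays):
    A=np.zeros((3,3));b=np.zeros(3)
    for o,r in rays:
        r=r/np.linalg.norm(r);P=np.eye(3)-np.outer(r,r);A+=P;b+=P@o
    X=np.linalg.solve(A,b);return X,[np.linalg.norm(np.cross(X-o,r/np.linalg.norm(r))) for o,r in rays]
def mask(f,lo,hi):  # opencv HSV
    return cv2.inRange(cv2.cvtColor(f,cv2.COLOR_RGB2HSV),lo,hi)
COL=dict(yellow=((25,120,60),(33,255,255)),orange=((8,130,80),(19,255,255)),green=((45,90,30),(75,255,255)),blue=((100,120,40),(120,255,255)))
def blobs(f,c,amin=15):
    m=mask(f,*COL[c]);n,l,s,ce=cv2.connectedComponentsWithStats(m)
    return [(s[i,4],ce[i].round(1),s[i,:4],np.argwhere(l==i)[:,::-1]) for i in range(1,n) if s[i,4]>=amin]
def shot(robot,name,tag):
    s=robot.observe();d=robot.get_image(name)
    cv2.imwrite(f'pics/{tag}.png',d['frame'][:,:,::-1]);np.savez(f'pics/{tag}.npz',p=s['ee_pos'],q=s['tcp_rot'],**d)
    return d,(s['ee_pos'],s['tcp_rot'])
def load(tag):
    d=dict(np.load(f'pics/{tag}.npz'));return d,(d.get('p'),d.get('q'))
E
python3 - <<'E'
from h import *
Z=dict(yellow=120,orange=103,green=20,blue=59)
for t in('top0','side0'):
    d,_=load(t)
    for c in COL:
        for a,ce,bb,p in blobs(d['frame'],c):
            print(t,c,a,ce,bb,onz(d,ce,Z[c])[0].round(0) )
d,_=load('top0')
print(onz(d,[[241,194],[381,181]],0).round())
from plant import robot
s=robot.observe();print(Ro.from_quat(s['tcp_rot']).as_matrix().round(3))
print(robot.get_image('wrist')['hand_eye'].round(3))
E
```

```text
top0 yellow 156 [240.1 193.4] [220 188  41  13] [563. 194. 120.]
top0 orange 15 [94. 64.] [94 57  1 15] [942. 608. 103.]
top0 orange 188 [203.8 193.7] [195 186  21  15] [567. 296. 103.]
top0 orange 162 [224.3 211.1] [216 206  17  11] [517. 240. 103.]
top0 green 146 [ 21.2 115.8] [  0 114  47   4] [822. 865.  20.]
top0 green 215 [383.  182.1] [370 155  27  51] [ 600. -210.   20.]
top0 green 236 [ 20.  213.3] [  0 211  43   6] [530. 855.  20.]
top0 blue 177 [367.3 181.5] [362 164  12  36] [ 597. -159.   59.]
top0 blue 229 [263.8 208.3] [252 201  24  15] [526. 138.  59.]
side0 orange 125 [278.6 153.5] [268 148  22  12] [525. 221. 103.]
side0 green 198 [342.  256.4] [332 248  25  18] [ 550. -220.   20.]
side0 blue 511 [130.   86.1] [120  66  21  39] [ 134. 1144.   59.]
side0 blue 162 [157.6  91.2] [150  73  15  29] [ 240. 1037.   59.]
side0 blue 115 [288.3 181. ] [280 174  17  14] [522. 121.  59.]
side0 blue 342 [347.7 225. ] [333 214  31  23] [ 596. -150.   59.]
[[ 576.  212.    0.]
 [ 606. -207.    0.]]
[[-0.945  0.328 -0.   ]
 [ 0.328  0.945 -0.001]
 [-0.    -0.001 -1.   ]]
[[-1.00000e-03 -9.72000e-01 -2.34000e-01  6.85000e+01]
 [ 1.00000e+00 -1.00000e-03 -0.00000e+00 -6.35000e-01]
 [ 0.00000e+00 -2.34000e-01  9.72000e-01 -1.60675e+02]
 [ 0.00000e+00  0.00000e+00  0.00000e+00  1.00000e+00]]
```

The rows are not in the units I measure in: shifts go in shares of 62.5 mm and turns go in units of 0.25 rad. I convert before sending: -45 mm is -0.72, -27 mm is -0.432.

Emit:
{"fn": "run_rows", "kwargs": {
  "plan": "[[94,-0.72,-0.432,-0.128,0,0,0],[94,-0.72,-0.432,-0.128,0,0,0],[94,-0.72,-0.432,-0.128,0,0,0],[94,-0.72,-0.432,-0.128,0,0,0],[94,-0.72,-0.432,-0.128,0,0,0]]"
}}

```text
refused: plan: the value is not of type 'string' (schema: type "string"). Nothing was moved.
```

The error is about the shape of the input: rows parted by a bar, with the numbers parted by commas. Fixing that and sending the same move.

Emit:
{"fn": "run_rows", "kwargs": {
  "plan": "94,-0.72,-0.432,-0.128,0,0,0 | 94,-0.72,-0.432,-0.128,0,0,0 | 94,-0.72,-0.432,-0.128,0,0,0 | 94,-0.72,-0.432,-0.128,0,0,0 | 94,-0.72,-0.432,-0.128,0,0,0"
}}

```text
time: 0.78
ee_pos: [374.0, 387.7, 262.7]
tcp_rot: [0.166, 0.986, -0.0, -0.0]
contact_force: [-0.3, -0.2, -0.3]
gripper_width: 93.6
finger_force: 0.0
```

Emit:
{"fn": "run_rows", "kwargs": {
  "plan": "94,-0.72,-0.432,-0.128,0,0,0 | 94,-0.72,-0.432,-0.128,0,0,0 | 94,-0.72,-0.432,-0.128,0,0,0 | 94,-0.72,-0.432,-0.128,0,0,0 | 94,-0.72,-0.432,-0.128,0,0,0"
}}

```text
time: 1.4
ee_pos: [542.2, 186.6, 302.7]
tcp_rot: [0.166, 0.986, -0.0, -0.0]
contact_force: [0.6, 0.7, 0.4]
gripper_width: 93.9
finger_force: 0.0
```

Emit:
{"fn": "run_rows", "kwargs": {
  "plan": "94,0,0,0,0,0,0.72 | 94,0,0,0,0,0,0.72 | 94,0,0,0,0,0,0.72 | 94,0,0,0,0,0,0.72 | 94,0,0,0,0,0,0.72"
}}

```text
time: 2.02
ee_pos: [541.3, 187.9, 302.3]
tcp_rot: [0.581, 0.814, -0.0, -0.0]
contact_force: [-0.8, 0.5, -0.6]
gripper_width: 94.0
finger_force: 0.0
```

Emit:
{"fn": "run_rows", "kwargs": {
  "plan": "94,0,0,0,0,0,0.72 | 94,0,0,0,0,0,0.72 | 94,0,0,0,0,0,0.72 | 94,0,0,0,0,0,0.44 | 94,0,0,0,0,0,0"
}}

```text
time: 2.65
ee_pos: [541.3, 188.0, 302.3]
tcp_rot: [0.808, 0.589, -0.0, 0.0]
contact_force: [-0.2, -0.2, 0.7]
gripper_width: 94.3
finger_force: 0.0
```

```bash
python3 - <<'E'
from h import *
from plant import robot
d,p=shot(robot,'wrist','w1');print(p,Ro.from_quat(p[1]).as_matrix().round(3),d['mtx'][0])
E
```

```text
(array([541.33599868, 188.03146037, 302.29851197]), array([ 8.08451045e-01,  5.88563391e-01, -1.98172449e-04,  5.57879390e-05])) [[ 0.307  0.952 -0.   ]
 [ 0.952 -0.307 -0.   ]
 [-0.    -0.    -1.   ]] [309.70691629   0.         321.78200605]
```

View pics/w1.png

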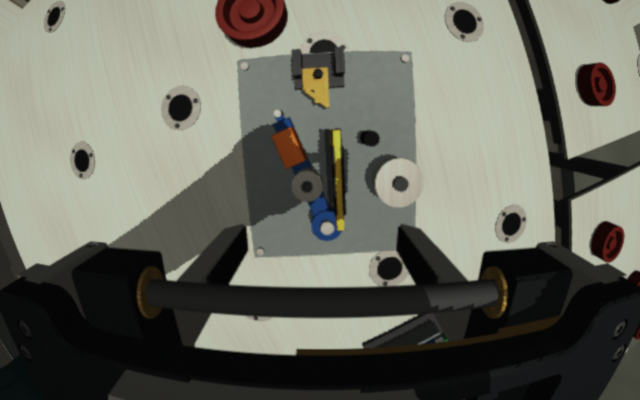

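The wrist view shows the yellow plate at columns 333–345 and rows 130–230, with a dark band beside it on the left. The orange block is at (289,147) and the pivot at (327,226). I'll zoom in to tell strip from shadow.

```bash
python3 - <<'E'
import cv2
i=cv2.imread('pics/w1.png')[95:245,240:430];cv2.imwrite('pics/w1c.png',cv2.resize(i,None,fx=4,fy=4,interpolation=cv2.INTER_CUBIC))
E
```

```text
(no output)
```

View pics/w1c.png

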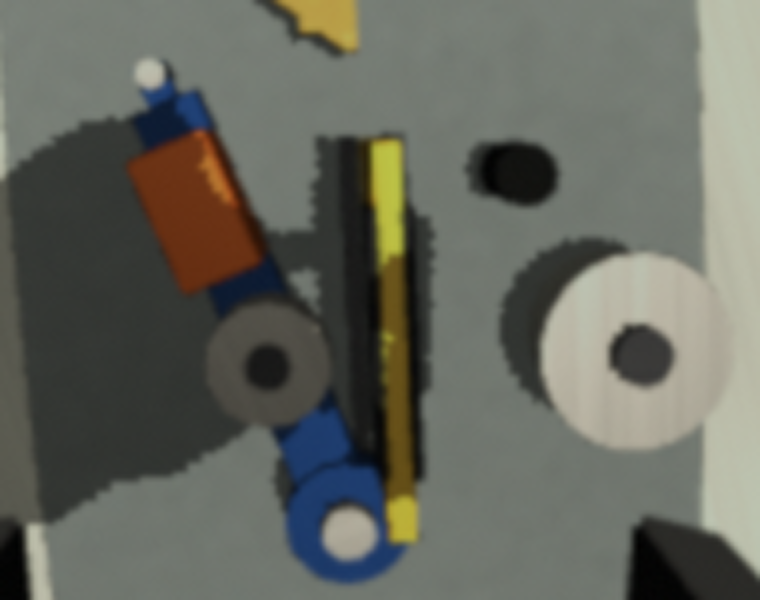

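```bash
cat > plate.py <<'E'
from h import *
import sys
def rect(tag,z,wrist=True):
    d,p=load(tag);p=p if wrist else None
    f=d['frame'];m=mask(f,(22,110,50),(34,255,255))
    if wrist: m[250:]=0
    m=cv2.morphologyEx(m,cv2.MORPH_CLOSE,np.ones((7,3)))
    n,l,s,c=cv2.connectedComponentsWithStats(m)
    best=None
    for i in range(1,n):
        if s[i,4]<40: continue
        q=np.argwhere(l==i)[:,::-1].astype(np.float32)
        X=onz(d,q,z,p)[:,:2].astype(np.float32)
        r=cv2.minAreaRect(X);v=np.linalg.svd(X-X.mean(0),full_matrices=False)[2][0]
        e=(X-X.mean(0))@v
        print(tag,s[i],'rect c',np.round(r[0],1),'size',np.round(r[1],1),'mean',X.mean(0).round(1),'az',np.degrees(np.arctan2(v[1],v[0])).round(1)%180)
if __name__=='__main__':
    for a in sys.argv[2:]: rect(a,float(sys.argv[1]),a[0]=='w')
E
python3 plate.py 140 w1 top0
python3 - <<'E'
from h import *
d,p=load('w1')
for c,z in(('orange',103),('blue',59)):
  for a,ce,bb,q in blobs(d['frame'],c):
    X=onz(d,q,z,p)[:,:2].astype(np.float32);print(c,a,ce,bb,cv2.minAreaRect(X))
# pivot, silver
E
```

```text
w1 [301  67  28  41 747] rect c [567.6 293.7] size [42.7 27.6] mean [569.4 294.4] az 91.5
w1 [331 129  13 102 737] rect c [560.3 192.8] size [109.8   9.5] mean [561.3 197.1] az 75.2
top0 [529  43   8  24  79] rect c [ 928.2 -614.2] size [19.3 66.3] mean [ 932.1 -612.2] az 178.0
top0 [220 187  41  14 179] rect c [560.7 190.7] size [110.7  12.2] mean [560.2 189.1] az 74.7
orange 769 [288.  147.1] [272 128  33  40] ((516.990966796875, 242.14842224121094), (25.941633224487305, 42.18423080444336), 5.811544895172119)
orange 36 [504.1 283.6] [502 278   5  12] ((756.8823852539062, -37.55970001220703), (5.735527992248535, 23.016921997070312), 5.970083713531494)
orange 15 [504.2 298.7] [503 295   4   8] ((755.69287109375, -67.75444793701172), (5.519500255584717, 16.009239196777344), 8.372613906860352)
orange 24 [503.  307.6] [501 305   5   7] ((753.05908203125, -84.55915832519531), (12.01462173461914, 7.254790782928467), 74.01275634765625)
blue 171 [282.3 123.3] [274 115  19  17] ((514.1215209960938, 274.77655029296875), (17.871540069580078, 22.786802291870117), 89.48316955566406)
blue 99 [301.3 166.3] [293 160  18  14] ((519.4194946289062, 210.79798889160156), (21.902042388916016, 10.037949562072754), 7.714562892913818)
blue 679 [321.9 217.3] [309 194  32  46] ((523.77880859375, 135.49720764160156), (64.797119140625, 35.55493927001953), 89.54119110107422)
```

In the tool's units: 5 mm is 0.08, 44 mm is 0.704, -0.054 rad is -0.216.

Emit:
{"fn": "run_rows", "kwargs": {
  "plan": "50,0.08,0.128,0.688,0,0,0 | 50,0.088,0.1328,0.704,0,0,0 | 50,0,0,0,0,0,-0.216 | 50,0,0,0,0,0,0"
}}

```text
time: 3.2
ee_pos: [560.2, 192.8, 215.2]
tcp_rot: [0.792, 0.611, -0.0, 0.0]
contact_force: [0.5, -0.1, 0.8]
gripper_width: 57.8
finger_force: 0.0
```

```bash
python3 - <<'E'
from h import *
from plant import robot
d,p=shot(robot,'wrist','w2');print(p[0],Ro.from_quat(p[1]).as_matrix().round(3)[0])
i=d['frame'][60:260,200:460,::-1];cv2.imwrite('pics/w2c.png',cv2.resize(i,None,fx=3,fy=3,interpolation=cv2.INTER_CUBIC))
import plate
plate.rect('w2',140)
E
```

```text
[560.20388272 192.77170664 215.19768557] [ 0.254  0.967 -0.   ]
w2 [289  61  32  51 981] rect c [571.7 291.9] size [38.9 23.4] mean [574.1 290.8] az 80.1
w2 [317 139  13  31 341] rect c [571.9 237.7] size [23.   9.2] mean [571.8 237.4] az 79.0
```

View pics/w2c.png

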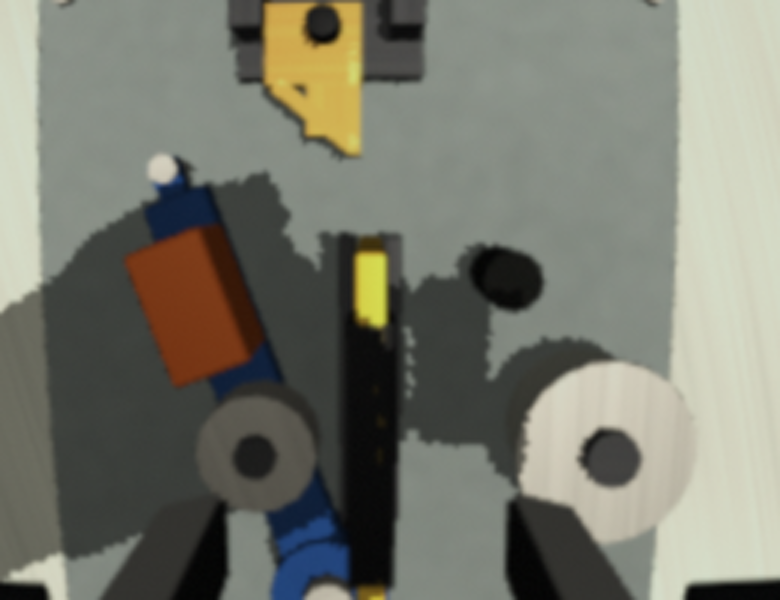

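The close view shows the 13 mm black strip at crop columns 347–400 (full image 316–333). The plate's bright yellow end is at crop rows 250–325, and the strip starts at row 168 of the full image. Next I'll check the height by triangulation.

```bash
python3 - <<'E'
from h import *
pts=dict(strip_end=dict(w1=(338,157.8),w2=(324,168.3)),block_tl=dict(w1=(240+130/4,95+163/4),w2=(200+126/3,60+258/3)),block_br=dict(w1=(240+262/4,95+262/4),w2=(200+262/3,60+345/3)),
 block_bl=dict(w1=(240+186/4,95+293/4),w2=(200+178/3,60+387/3)),roller=dict(w1=(240+267/4,95+366/4),w2=(200+256/3,60+456/3)))
for k,v in pts.items():
    R=[]
    for t,px in v.items():
        d,p=load(t);o,r=ray(d,px,p);R.append((o,r[0]))
    X,e=tri(R);print(k,X.round(1),np.round(e,1))
d,p=load('w2')
e=onz(d,[[315.7,190],[333.3,190],[315.7,240],[333.3,240]],140,p);print(e.round(1))
d,p=load('top0');
for a,ce,bb,q in blobs(d['frame'],'green',100):
    X=onz(d,q,20)[:,:2].astype(np.float32);print(cv2.minAreaRect(X))
for a,ce,bb,q in blobs(d['frame'],'blue',100):
    X=onz(d,q,85)[:,:2].astype(np.float32);print(cv2.minAreaRect(X))
E
```

```text
strip_end [568.3 206.5  13.5] [4.3 4.3]
block_tl [504.5 260.9 108. ] [0.1 0.1]
block_br [524.4 214.8  24.9] [0.6 0.6]
block_bl [506.8 219.  101.4] [0.2 0.2]
roller [521.  188.1  85.6] [0.1 0.1]
[[559.3 212.1 140. ]
 [572.5 208.6 140. ]
 [548.5 172.1 140. ]
 [562.4 168.5 140. ]]
((823.1395263671875, 859.6412963867188), (137.59202575683594, 9.194331169128418), 88.82566833496094)
((606.47607421875, -208.63983154296875), (147.56228637695312, 45.047340393066406), 12.827676773071289)
((529.2796020507812, 852.3124389648438), (123.45501708984375, 14.648958206176758), 88.79774475097656)
((593.8221435546875, -155.3533935546875), (102.29617309570312, 14.277345657348633), 12.118297576904297)
((525.2417602539062, 135.26361083984375), (64.04580688476562, 39.01701736450195), 88.80054473876953)
```

In the tool's units: 0.6 mm is 0.0096, 40 mm is 0.64.

Emit:
{"fn": "run_rows", "kwargs": {
  "plan": "50,0,0.0096,0.64,0,0,0 | 50,0,0,0.48,0,0,0 | 50,0,0,0.272,0,0,0 | 50,0,0,0,0,0,0 | 20,0,0,0,0,0,0"
}}

```text
time: 3.88
ee_pos: [561.4, 193.0, 129.7]
tcp_rot: [0.793, 0.61, 0.001, 0.0]
contact_force: [0.4, -0.6, -0.1]
gripper_width: 43.2
finger_force: 0.0
```

Emit:
{"fn": "run_rows", "kwargs": {
  "plan": "5,0,0,0,0,0,0 | 5,0,0,0,0,0,0 | 5,0,0,0,0,0,0 | 5,0,0,0,0,0,0 | 5,0,0,0,0,0,0"
}}

```text
time: 4.5
ee_pos: [561.0, 192.8, 128.7]
tcp_rot: [0.792, 0.61, 0.0, 0.0]
contact_force: [0.5, -0.5, 4.6]
gripper_width: 12.7
finger_force: 30.0
```

In the tool's units: -25 mm is -0.4, -20 mm is -0.32.

Emit:
{"fn": "run_rows", "kwargs": {
  "plan": "5,0,0,-0.128,0,0,0 | 5,0,0,-0.24,0,0,0 | 5,0,0,-0.32,0,0,0 | 5,0,0,-0.4,0,0,0 | 5,0,0,-0.4,0,0,0"
}}

```text
time: 5.12
ee_pos: [560.6, 192.5, 223.1]
tcp_rot: [0.793, 0.61, -0.0, 0.0]
contact_force: [-0.3, 0.1, -2.2]
gripper_width: 12.7
finger_force: 30.0
```

Emit:
{"fn": "run_rows", "kwargs": {
  "plan": "5,0,0,-0.4,0,0,0 | 5,0,0,-0.4,0,0,0 | 5,0,0,-0.4,0,0,0 | 5,0,0,0,0,0,0"
}}

```text
time: 5.62
ee_pos: [561.3, 192.7, 298.6]
tcp_rot: [0.793, 0.61, 0.001, 0.0]
contact_force: [-0.4, 0.5, -2.4]
gripper_width: 12.8
finger_force: 30.0
```

```bash
python3 - <<'E'
from h import *
from plant import robot
d,p=shot(robot,'wrist','w3');d,_=shot(robot,'side','s3')
E
python3 plate.py 268 w3
```

```text
w3 [292  74  28  42 730] rect c [573.1 280. ] size [25.7 16.5] mean [574.8 280.1] az 87.2
w3 [313 143  18  48 732] rect c [571. 234.] size [29.6 10.6] mean [570.9 233.2] az 75.6
```

In the tool's units: -45 mm is -0.72, -50 mm is -0.8.

Emit:
{"fn": "run_rows", "kwargs": {
  "plan": "5,-0.4,0.16,0,0,0,0 | 5,-0.72,0.288,0,0,0,0 | 5,-0.8,0.32,0,0,0,0 | 5,-0.8,0.32,0,0,0,0 | 5,-0.8,0.32,0,0,0,0"
}}

```text
time: 6.35
ee_pos: [588.9, -44.1, 295.5]
tcp_rot: [0.792, 0.61, -0.001, -0.0]
contact_force: [1.0, -0.2, -2.0]
gripper_width: 12.7
finger_force: 30.0
```

Emit:
{"fn": "run_rows", "kwargs": {
  "plan": "5,-0.8,0.32,0,0,0,0 | 5,-0.48,0.176,0,0,0,0 | 5,-0.192,0.064,0,0,0,0.4 | 5,0,0,0,0,0,0.68 | 5,0,0,0,0,0,0.68"
}}

```text
time: 6.98
ee_pos: [599.2, -140.5, 295.3]
tcp_rot: [0.908, 0.419, -0.001, -0.0]
contact_force: [0.4, 1.4, -2.8]
gripper_width: 13.0
finger_force: 30.0
```

Emit:
{"fn": "run_rows", "kwargs": {
  "plan": "5,0,0,0,0,0,0.68 | 5,0,0,0,0,0,0.68 | 5,0,0,0,0,0,0.68 | 5,0,0,0,0,0,0.6 | 5,0,0,0,0,0,0"
}}

```text
time: 7.6
ee_pos: [599.3, -140.1, 295.4]
tcp_rot: [0.994, 0.106, -0.001, 0.0]
contact_force: [0.2, 0.6, -3.1]
gripper_width: 12.8
finger_force: 30.0
```

```bash
python3 - <<'E'
from h import *
from plant import robot
d,p=shot(robot,'wrist','w4');print(p[0],Ro.from_quat(p[1]).as_matrix().round(3)[:,0])
E
```

```text
[ 599.34928434 -140.11190788  295.4380545 ] [ 0.978  0.211 -0.002]
```

View pics/w4.png

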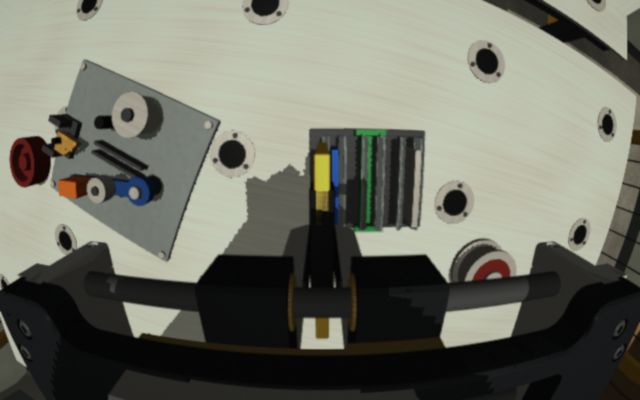

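The rack is at columns 310–424 and rows 128–230. The green tab is at (370,132), the green slot at column about 370, the blue gauge at 335 and the steel gauge at 417. The plate is held at column 322. I'll take a second view from a shifted position, then zoom in on both.

Emit:
{"fn": "run_rows", "kwargs": {
  "plan": "5,-0.32,-0.16,0.32,0,0,0 | 5,-0.48,-0.24,0.4,0,0,0 | 5,-0.16,-0.08,0.08,0,0,0 | 5,0,0,0,0,0,0"
}}

```text
time: 8.15
ee_pos: [534.9, -123.4, 246.9]
tcp_rot: [0.994, 0.107, 0.0, -0.0]
contact_force: [-0.1, 1.0, -1.9]
gripper_width: 13.0
finger_force: 30.0
```

```bash
python3 - <<'E'
from h import *
from plant import robot
d,p=shot(robot,'wrist','w5');print(p[0])
a=cv2.imread('pics/w4.png')[120:240,300:435];b=d['frame'][:,:,::-1]
m=mask(d['frame'],*COL['green']);ys,xs=np.nonzero(m[:, 200:560]);print(xs.min()+200,xs.max()+200,ys.min(),ys.max())
y0=int(np.percentile(ys,1))-10;x0=int(np.median(xs))+200-75
b=b[max(y0,0):max(y0,0)+135,x0:x0+135];print(x0,y0)
r=lambda i:cv2.resize(i,None,fx=3,fy=4,interpolation=cv2.INTER_CUBIC)
a=r(a);b=r(b);h=max(len(a),len(b))
f=lambda i:np.vstack([i,np.zeros((h-len(i),i.shape[1],3),np.uint8)])
cv2.imwrite('pics/rack.png',cv2.resize(np.hstack([f(a),f(b)]),(800,533)))
E
```

```text
[ 534.89487891 -123.41693262  246.89760373]
380 417 84 199
319 74
```

View pics/rack.png

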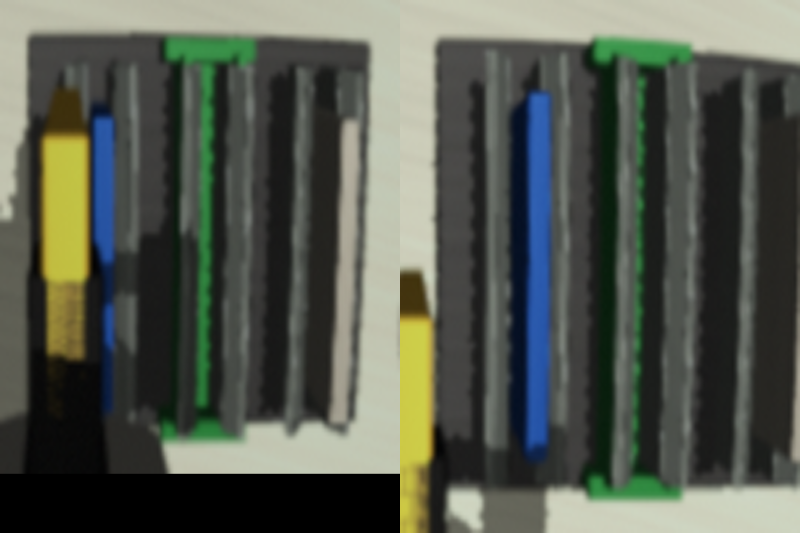

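```bash
python3 - <<'E'
from h import *
A=lambda X,Y:('w4',(300+X/2.963,120+Y/3.948)); B=lambda X,Y:('w5',(319+(X-400)/2.963,74+Y/3.948))
pts=dict(farL=(A(165,40),B(593,40)),farR=(A(255,40),B(691,41)),nearL=(A(162,438),B(588,497)),nearR=(A(243,438),B(681,497)),
 blueFar=(A(103,105),B(540,92)), ridgeL_far=(A(190,67),B(625,57)),ridgeR_far=(A(240,65),B(680,62)),ridgeL_near=(A(187,432),B(622,487)),ridgeR_near=(A(232,432),B(675,487)))
P={}
for k,v in pts.items():
    R=[]
    for t,px in v:
        d,p=load(t);o,r=ray(d,px,p);R.append((o,r[0]))
    X,e=tri(R);P[k]=X;print(k,X.round(1),np.round(e,1),[onz(load(t)[0],px,20,load(t)[1])[0,:2].round(1) for t,px in v])
# tab/paint centre at z=20 per view
for t in('w4','w5'):
    d,p=load(t)
    g=lambda k:onz(d,[q for s,q in pts[k] if s==t][0],20,p)[0,:2]
    f=(g('farL')+g('farR'))/2;n=(g('nearL')+g('nearR'))/2;v=f-n
    print(t,'centre',((f+n)/2).round(1),'len',np.linalg.norm(v).round(1),'az',np.degrees(np.arctan2(v[1],v[0])).round(2),'w',np.linalg.norm(g('farL')-g('farR')).round(1),np.linalg.norm(g('nearL')-g('nearR')).round(1))
    g=lambda k:onz(d,[q for s,q in pts[k] if s==t][0],54,p)[0,:2]
    f=(g('ridgeL_far')+g('ridgeR_far'))/2;n=(g('ridgeL_near')+g('ridgeR_near'))/2;v=f-n
    print(' ridge z54 centre',((f+n)/2).round(1),'len',np.linalg.norm(v).round(1),'az',np.degrees(np.arctan2(v[1],v[0])).round(2),'w',np.linalg.norm(g('ridgeL_far')-g('ridgeR_far')).round(1))
    bl=[b for b in blobs(d['frame'],'blue',30)]
    for a,ce,bb,q in bl:
        if 320<ce[0]<400: print(' blue',cv2.minAreaRect(onz(d,q,85,p)[:,:2].astype(np.float32)))
    m=mask(d['frame'],(20,110,50),(34,255,255));n,l,s,c=cv2.connectedComponentsWithStats(m)
    for i in range(1,n):
        if s[i,4]>150 and s[i,0]>280:
            q=np.argwhere(l==i)[:,::-1]; X=onz(d,q,p[0][2]+11.3,p); r=cv2.minAreaRect(X[:,:2].astype(np.float32));print(' yellow',s[i],r)
print(p[0],Ro.from_quat(p[1]).as_matrix().round(4))
E
```

```text
farL [ 670.5 -172.7   26.4] [0.1 0.1] [array([ 670.6, -173.5]), array([ 671.8, -173.6])]
farR [ 680.4 -212.7   32.8] [0.5 0.5] [array([ 680.7, -215.8]), array([ 683.4, -215.7])]
nearL [ 526.8 -205.7   22.2] [0.1 0.1] [array([ 526. , -206.2]), array([ 526.5, -206.1])]
nearR [ 537.3 -244.4   30. ] [0.1 0.1] [array([ 534.4, -247.1]), array([ 535.6, -248.1])]
blueFar [ 643.5 -148.3   68.9] [1.2 1.2] [array([ 641.4, -149.8]), array([ 649.5, -155.2])]
ridgeL_far [ 664.  -182.4   51.7] [0.5 0.5] [array([ 663.9, -187.3]), array([ 670. , -188.3])]
ridgeR_far [ 669.9 -205.4   46.5] [0.1 0.1] [array([ 670.2, -210.7]), array([ 675.1, -212.4])]
ridgeL_near [ 536.5 -214.5   38.9] [0.4 0.4] [array([ 531. , -218.1]), array([ 533. , -220.3])]
ridgeR_near [ 542.8 -234.7   45.9] [0.7 0.7] [array([ 535.6, -240.8]), array([ 538.3, -244.4])]
w4 centre [ 602.9 -210.7] len 148.9 az 12.41 w 43.5 41.7
 ridge z54 centre [ 605.1 -207.4] len 126.5 az 12.83 w 22.4
 blue ((597.292724609375, -156.5465850830078), (96.2226333618164, 8.57711124420166), 12.696758270263672)
 yellow [ 313  142   18   69 1063] ((640.58966
[... 171 characters left out ...]
87724876403809, 6.576706886291504), 12.09031867980957)
w5 centre [ 604.3 -210.9] len 150.1 az 12.48 w 43.7 43.0
 ridge z54 centre [ 603.7 -207. ] len 128.3 az 13.16 w 22.4
 blue ((592.9581909179688, -156.6377716064453), (98.572998046875, 9.845842361450195), 13.149580001831055)
 yellow [ 313  143   18  145 1682] ((554.49169921875, -119.06055450439453), (76.99957275390625, 8.352258682250977), 12.477161407470703)
 yellow [316 317  12  21 250] ((489.7099914550781, -132.98081970214844), (15.070969581604004, 6.571052551269531), 12.187097549438477)
[ 534.89487891 -123.41693262  246.89760373] [[ 9.772e-01  2.123e-01  5.000e-04]
 [ 2.123e-01 -9.772e-01  5.000e-04]
 [ 6.000e-04 -4.000e-04 -1.000e+00]]
```

Emit:
{"fn": "run_rows", "kwargs": {
  "plan": "5,0.256,0.512,0,0,0,-0.028 | 5,0.32,0.64,0,0,0,0 | 5,0.192,0.4096,0,0,0,0 | 5,0,0,0,0,0,0 | 5,0,0,0,0,0,0"
}}

```text
time: 8.82
ee_pos: [603.0, -208.6, 246.6]
tcp_rot: [0.994, 0.109, -0.0, 0.0]
contact_force: [0.8, 0.4, -2.2]
gripper_width: 12.8
finger_force: 30.0
```

```bash
python3 - <<'E'
from h import *
from plant import robot
d,p=shot(robot,'wrist','w6');print(p[0],Ro.from_quat(p[1]).as_matrix().round(4)[:,0])
m=mask(d['frame'],*COL['green']);m[:,:250]=0;m[:,400:]=0
ys,xs=np.nonzero(m);print(ys.min(),ys.max())
for y in sorted(set(ys)): 
    x=xs[ys==y]; print(y,x.min(),x.max(),len(x),end=' | ')
i=d['frame'][60:240,250:400,::-1];cv2.imwrite('pics/w6c.png',cv2.resize(i,None,fx=3.3,fy=3.3,interpolation=cv2.INTER_CUBIC))
E
```

```text
[ 602.98698433 -208.56777537  246.55524765] [ 0.976   0.2176 -0.    ]
121 142
121 305 339 35 | 122 305 339 35 | 123 305 339 35 | 124 305 339 35 | 125 305 339 35 | 126 305 339 35 | 127 306 338 33 | 128 318 326 9 | 129 318 326 9 | 130 318 326 9 | 131 318 326 9 | 132 318 326 9 | 133 318 326 9 | 134 318 326 9 | 135 318 326 9 | 136 318 326 9 | 137 318 326 9 | 138 318 326 9 | 139 318 326 9 | 140 318 326 9 | 141 318 326 9 | 142 319 325 7 |
```

View pics/w6c.png

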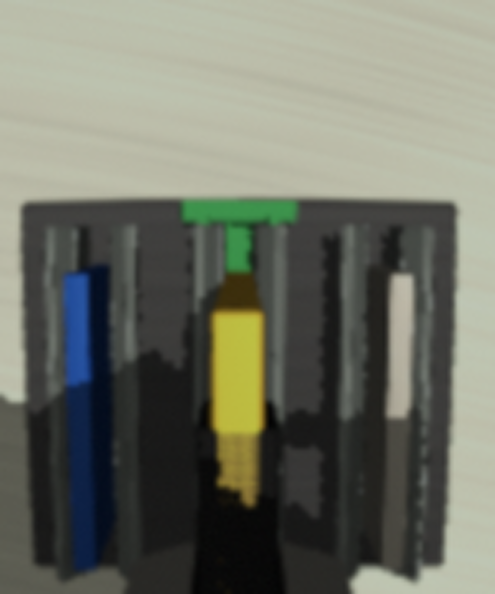

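The camera now looks straight down the slot. The green floor is centred at column 322, and the plate's yellow top and lower end both sit at 322.1, so it's aligned. I'll lower it in stages.

In the tool's units: 20 mm is 0.32, 12 mm is 0.192.

Emit:
{"fn": "run_rows", "kwargs": {
  "plan": "5,0,0,0.32,0,0,0 | 5,0,0,0.4,0,0,0 | 5,0,0,0.32,0,0,0 | 5,0,0,0.192,0,0,0 | 5,0,0,0,0,0,0"
}}

```text
time: 9.5
ee_pos: [602.4, -208.5, 168.8]
tcp_rot: [0.994, 0.109, -0.001, -0.0]
contact_force: [-1.4, 0.6, -2.0]
gripper_width: 12.5
finger_force: 30.0
```

```bash
python3 - <<'E'
from h import *
from plant import robot
d,p=shot(robot,'wrist','w7');print(p[0])
m=mask(d['frame'],*COL['green']);m[:,:250]=0;m[:,400:]=0
ys,xs=np.nonzero(m)
for y in sorted(set(ys))[::4]: 
    x=xs[ys==y]; print(y,x.min(),x.max(),end=' | ')
m=mask(d['frame'],(22,110,50),(34,255,255));m[260:]=0
q=np.argwhere(m)[:,::-1];print('\nyellow',np.median(q,0),q.min(0),q.max(0))
for t in('w6','w7'):
  d,p=load(t);m=mask(d['frame'],*COL['green']);y=np.nonzero(m[:,322])[0].min();X=onz(d,[322,y],20,p)[0];print(t,'tab end rel TCP along',((X-p[0])@Ro.from_quat(p[1]).as_matrix()).round(1))
E
```

```text
[ 602.38762123 -208.47116586  168.7611263 ]
118 303 341 | 122 301 344 | 126 301 343 | 130 317 327 | 134 317 327 | 138 317 327 | 142 318 327 | 
yellow [322. 192.] [313 143] [330 259]
w6 tab end rel TCP along [ 74.5   0.4 226.6]
w7 tab end rel TCP along [ 75.8   0.3 148.7]
```

Emit:
{"fn": "run_rows", "kwargs": {
  "plan": "5,0,0,0.128,0,0,0 | 5,0,0,0.128,0,0,0 | 5,0,0,0.128,0,0,0 | 5,0,0,0.128,0,0,0 | 5,0,0,0.064,0,0,0"
}}

```text
time: 10.18
ee_pos: [602.5, -208.6, 132.8]
tcp_rot: [0.994, 0.109, -0.0, -0.0]
contact_force: [-0.0, -0.8, -2.1]
gripper_width: 13.1
finger_force: 30.0
```

Emit:
{"fn": "run_rows", "kwargs": {
  "plan": "5,0,0,0.048,0,0,0 | 5,0,0,0,0,0,0"
}}

```text
time: 10.42
ee_pos: [602.6, -208.7, 130.4]
tcp_rot: [0.994, 0.109, -0.0, 0.0]
contact_force: [0.3, -0.4, -2.5]
gripper_width: 12.7
finger_force: 30.0
```

Emit:
{"fn": "run_rows", "kwargs": {
  "plan": "5,0,0,0.024,0,0,0 | 5,0,0,0.016,0,0,0 | 5,0,0,0,0,0,0"
}}

```text
time: 10.8
ee_pos: [602.7, -208.6, 128.0]
tcp_rot: [0.994, 0.109, 0.0, 0.0]
contact_force: [-0.1, -0.3, -2.0]
gripper_width: 12.5
finger_force: 30.0
```

Emit:
{"fn": "run_rows", "kwargs": {
  "plan": "5,0,0,0.016,0,0,0 | 5,0,0,0.0112,0,0,0 | 5,0,0,0,0,0,0"
}}

```text
time: 11.18
ee_pos: [602.8, -208.8, 126.7]
tcp_rot: [0.994, 0.109, 0.0, 0.0]
contact_force: [-2.7, 0.8, 4.6]
gripper_width: 13.0
finger_force: 30.0
```

The floor was touched at the predicted height (TCP z 126.7, force −2 → +4.6 N). I'll release, rise and check.

In the tool's units: -50 mm is -0.8, -30 mm is -0.48.

Emit:
{"fn": "run_rows", "kwargs": {
  "plan": "36,0,0,0,0,0,0 | 36,0,0,0,0,0,0 | 36,0,0,0,0,0,0 | 36,0,0,-0.48,0,0,0 | 36,0,0,-0.8,0,0,0"
}}

```text
time: 11.8
ee_pos: [602.0, -208.3, 206.0]
tcp_rot: [0.994, 0.109, -0.001, -0.0]
contact_force: [0.7, 0.3, 0.2]
gripper_width: 35.9
finger_force: 0.0
```

Emit:
{"fn": "run_rows", "kwargs": {
  "plan": "36,0,0,-0.64,0,0,0 | 36,0,-0.48,0,0,0,0 | 36,0,-0.48,0,0,0,0 | 36,0,0,0,0,0,0"
}}

```text
time: 12.3
ee_pos: [589.8, -147.7, 246.3]
tcp_rot: [0.994, 0.111, 0.0, -0.001]
contact_force: [1.0, -0.6, -0.3]
gripper_width: 36.0
finger_force: 0.0
```

```bash
python3 - <<'E'
from h import *
from plant import robot
import plate
d,p=shot(robot,'wrist','w8');print(p[0]);plate.rect('w8',138)
a=d['frame'][100:300,240:420,::-1]
d,_=shot(robot,'side','s8');b=d['frame'][190:290,300:420,::-1]
r=lambda i:cv2.resize(i,(400,440),interpolation=cv2.INTER_CUBIC)
cv2.imwrite('pics/placed.png',np.hstack([r(a),r(b)]))
E
```

```text
[ 589.78672908 -147.70282241  246.30236496]
w8 [ 368  140   30   91 1197] rect c [ 616.  -197.3] size [82.3 24.5] mean [ 628.1 -192.6] az 4.5
w8 [383 242   8   8  52] rect c [ 562.  -216.6] size [7.6 6.8] mean [ 562.2 -216.5] az 67.4
```

View pics/placed.png

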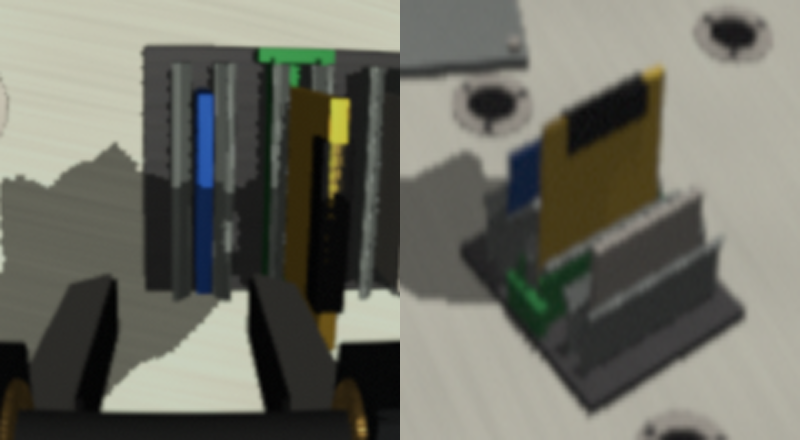

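The plate stands fully down in the green slot: yellow at crop (330,120), blue gauge beside it at (205,190), steel gauge in front in the side view. Nothing else has moved. Next I'll move over to the tensioner with the fingers closed.

The rows are not in the units I measure in: shifts go in shares of 62.5 mm and turns go in units of 0.25 rad. I convert before sending: -45 mm is -0.72, -3 mm is -0.048.

Emit:
{"fn": "run_rows", "kwargs": {
  "plan": "0,-0.032,-0.48,0,0,0,0 | 0,-0.048,-0.72,0.032,0,0,0 | 0,-0.064,-0.8,0.064,0,0,0 | 0,-0.064,-0.8,0.064,0,0,0 | 0,-0.064,-0.8,0.064,0,0,0"
}}

```text
time: 13.02
ee_pos: [524.0, 66.3, 232.3]
tcp_rot: [0.994, 0.108, 0.0, 0.0]
contact_force: [0.9, 0.9, 1.2]
gripper_width: 0.4
finger_force: 0.0
```

Emit:
{"fn": "run_rows", "kwargs": {
  "plan": "0,-0.064,-0.8,0.064,0,0,0 | 0,-0.064,-0.8,0.064,0,0,0 | 0,-0.048,-0.752,0.064,0,0,0 | 0,-0.032,-0.48,0,0,0,0.256 | 0,0,0,0,0,0,0.256"
}}

```text
time: 13.65
ee_pos: [473.0, 237.3, 220.1]
tcp_rot: [0.999, 0.045, 0.0, 0.0]
contact_force: [0.5, 0.1, -0.8]
gripper_width: 0.1
finger_force: 0.0
```

```bash
python3 - <<'E'
from h import *
from plant import robot
d,p=shot(robot,'wrist','w9');print(p[0],Ro.from_quat(p[1]).as_matrix().round(4)[:,0],robot.observe()['joint_pos'].round(2) if hasattr(robot.observe()['joint_pos'],'round') else robot.observe()['joint_pos'])
for a,ce,bb,q in blobs(d['frame'],'orange',200): print(ce,bb,cv2.minAreaRect(onz(d,q,103,p)[:,:2].astype(np.float32)))
for a,ce,bb,q in blobs(d['frame'],'blue',60): print('b',a,ce,bb,cv2.minAreaRect(onz(d,q,59,p)[:,:2].astype(np.float32)))
i=d['frame'];cv2.imwrite('pics/w9c.png',i[40:400,100:560,::-1])
E
```

```text
[472.97592178 237.34138692 220.08627742] [ 0.9959  0.0907 -0.    ] [-1.19  0.32  0.81  1.88 -0.27  1.05 -1.75]
[320.9 152.9] [297 139  49  29] ((516.0866088867188, 241.73324584960938), (25.3869686126709, 43.284088134765625), 5.141397476196289)
b 290 [613.3 137.4] [611 102   5  72] ((596.8543701171875, -188.83399963378906), (107.59188079833984, 12.036657333374023), 12.152791023254395)
b 1221 [421.2 150.7] [394 132  55  40] ((524.3760375976562, 132.90272521972656), (42.16230010986328, 61.29234313964844), 15.509905815124512)
b 252 [289.9 149.8] [281 139  16  22] ((513.2997436523438, 275.5419006347656), (22.00920295715332, 15.758469581604004), 4.54038667678833)
b 169 [350.3 149. ] [346 139  11  22] ((519.1029663085938, 210.73020935058594), (22.01413345336914, 10.424520492553711), 5.862282752990723)
b 114 [  3.  186.1] [  0 178   8  17] ((438.43646240234375, 777.2650756835938), (28.161508560180664, 30.595396041870117), 2.8007946014404297)
b 165 [  4.1 204.9] [  0 195  10  21] ((405.06591796875, 784.6204833984375), (29.85529899597168, 48.39037322998047), 15.306431770324707)
```

View pics/w9c.png

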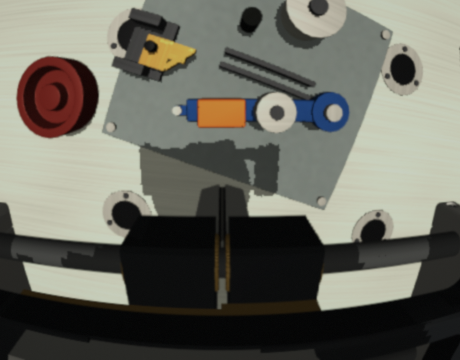

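The fingers (column 322) line up with the orange block at full-image (321,153), which measures (516,242) with the arm's azimuth at 95.1°. The way down is clear.

Emit:
{"fn": "run_rows", "kwargs": {
  "plan": "0,0,0,0.72,0,0,0 | 0,0,0,0.8,0,0,0 | 0,0,0,0.512,0,0,0 | 0,0,0,0.144,0,0,0 | 0,0,0,0,0,0,0"
}}

```text
time: 14.32
ee_pos: [473.7, 235.3, 84.7]
tcp_rot: [0.999, 0.045, 0.0, 0.0]
contact_force: [0.3, 0.1, 0.6]
gripper_width: 0.4
finger_force: 0.0
```

Emit:
{"fn": "run_rows", "kwargs": {
  "plan": "0,0.096,0,0,0,0,0 | 0,0.096,0,0,0,0,0 | 0,0.08,0,0,0,0,0 | 0,0.032,0,0,0,0,0 | 0,0,0,0,0,0,0"
}}

```text
time: 14.95
ee_pos: [492.1, 237.5, 84.3]
tcp_rot: [0.999, 0.045, -0.0, 0.0]
contact_force: [-0.5, -0.3, 0.7]
gripper_width: 0.3
finger_force: 0.0
```

In the tool's units: 1.5 mm is 0.024.

Emit:
{"fn": "run_rows", "kwargs": {
  "plan": "0,0.024,0,0,0,0,0 | 0,0.024,0,0,0,0,0"
}}

```text
time: 15.2
ee_pos: [494.9, 237.9, 84.3]
tcp_rot: [0.999, 0.045, -0.0, 0.0]
contact_force: [-4.3, 0.5, 2.7]
gripper_width: 0.7
finger_force: 2.1
```

Emit:
{"fn": "run_rows", "kwargs": {
  "plan": "0,0.024,0,0,0,0,0 | 0,0.024,0,0,0,0,0"
}}

```text
time: 15.45
ee_pos: [497.6, 238.4, 84.2]
tcp_rot: [0.999, 0.046, -0.0, -0.0]
contact_force: [-5.3, 1.2, 4.3]
gripper_width: 0.3
finger_force: 2.6
```

Emit:
{"fn": "run_rows", "kwargs": {
  "plan": "0,0.024,0,0,0,0,0 | 0,0,0,0,0,0,0"
}}

```text
time: 15.7
ee_pos: [499.1, 238.7, 84.2]
tcp_rot: [0.999, 0.046, -0.0, -0.0]
contact_force: [-5.0, 2.4, 3.7]
gripper_width: 0.4
finger_force: 2.6
```

Contact came at TCP x ≈ 494 with 4–5 N, as expected. Now I'll follow the arc about the pivot.

In the tool's units: 5.9 mm is 0.0944, -0.9 mm is -0.0144, 0.05 rad is 0.2.

Emit:
{"fn": "run_rows", "kwargs": {
  "plan": "0,0.0944,-0.0144,0,0,0,0.28 | 0,0.0944,-0.0144,0,0,0,0.28 | 0,0.0944,-0.0144,0,0,0,0.2 | 0,0.0944,-0.0144,0,0,0,0.2 | 0,0,0,0,0,0,0"
}}

```text
time: 16.32
ee_pos: [522.8, 242.3, 84.1]
tcp_rot: [0.997, -0.074, -0.0, -0.0]
contact_force: [-6.0, 4.1, 3.6]
gripper_width: 0.4
finger_force: 3.0
```

Emit:
{"fn": "run_rows", "kwargs": {
  "plan": "0,0.056,-0.0096,0,0,0,0.12 | 0,0.056,-0.0096,0,0,0,0.12 | 0,0.056,-0.0096,0,0,0,0.12 | 0,0,0,0,0,0,0"
}}

```text
time: 16.82
ee_pos: [532.8, 242.4, 84.1]
tcp_rot: [0.993, -0.119, -0.001, -0.0]
contact_force: [-8.8, 4.3, 5.2]
gripper_width: 0.1
finger_force: 4.7
```

```bash
cat > th.py <<'E'
from h import *
from plant import robot
import sys
s=robot.observe();p=s['ee_pos'];P=np.array([516.1,241.7])-118*np.array([np.cos(np.radians(95.2)),np.sin(np.radians(95.2))])
W=Ro.from_quat(s['tcp_rot']).as_matrix();tx=W[:2,0]
r=p[:2]-P;rad=np.hypot(*r);th=np.radians(95.2)-np.arctan2(r[1],r[0])+np.arcsin(21.7/rad)
yaw=np.radians(5.2)-np.arctan2(tx[1],tx[0])
print('theta by tcp',th.round(3),'tool yaw',yaw.round(3),'rad along',np.sqrt(rad**2-21.7**2).round(1),'F',np.round(s['contact_force'],1),'j',np.round(s['joint_pos'],2))
if len(sys.argv)>1:
    d,q=shot(robot,'wrist',sys.argv[1])
    for a,ce,bb,x in blobs(d['frame'],'orange',200):
        c,sz,an=cv2.minAreaRect(onz(d,x,103,q)[:,:2].astype(np.float32));v=np.array(c)-P
        print(ce,np.round(c,1),np.round(sz,1),an,'theta img',(np.radians(95.2)-np.arctan2(v[1],v[0])).round(3),np.hypot(*v).round(1))
E
python3 th.py w10
```

```text
theta by tcp 0.326 tool yaw 0.329 rad along 116.3 F [-8.8  4.3  5.2] j [-1.03  0.63  0.74  1.84 -0.55  0.88 -1.83]
[210.  196.2] [577.7 285.1] [40.1 25.4] 74.92211151123047 theta img 0.397 168.8
[317.2 214.5] [557.7 238.2] [42.8 31.4] 77.0140380859375 theta img 0.355 118.1
```

Emit:
{"fn": "run_rows", "kwargs": {
  "plan": "0,0.056,-0.008,0,0,0,0.12 | 0,0.056,-0.008,0,0,0,0.12 | 0,0,0,0,0,0,0"
}}

```text
time: 17.25
ee_pos: [539.4, 241.9, 84.1]
tcp_rot: [0.989, -0.148, -0.001, -0.0]
contact_force: [-11.8, 5.7, 7.4]
gripper_width: 0.5
finger_force: 6.3
```

```bash
python3 th.py
```

```text
theta by tcp 0.381 tool yaw 0.389 rad along 116.4 F [-11.8   5.7   7.4] j [-1.03  0.65  0.75  1.83 -0.56  0.89 -1.88]
```

Emit:
{"fn": "run_rows", "kwargs": {
  "plan": "0,0.056,-0.008,0,0,0,0.12 | 0,0.056,-0.008,0,0,0,0.12 | 0,0,0,0,0,0,0"
}}

```text
time: 17.62
ee_pos: [547.4, 240.7, 84.1]
tcp_rot: [0.984, -0.178, -0.0, -0.0]
contact_force: [-2.5, 6.0, 0.6]
gripper_width: 0.5
finger_force: 2.7
```

```bash
python3 th.py
```

```text
theta by tcp 0.45 tool yaw 0.449 rad along 116.3 F [-2.5  6.   0.6] j [-1.02  0.66  0.77  1.81 -0.57  0.9  -1.92]
```

Emit:
{"fn": "run_rows", "kwargs": {
  "plan": "0,0.056,-0.008,0,0,0,0.12 | 0,0.048,-0.0064,0,0,0,0.1 | 0,0,0,0,0,0,0"
}}

```text
time: 18.0
ee_pos: [553.6, 239.5, 84.1]
tcp_rot: [0.979, -0.205, -0.001, -0.001]
contact_force: [-5.4, 7.4, 2.7]
gripper_width: 0.3
finger_force: 4.0
```

```bash
python3 th.py w11
```

```text
theta by tcp 0.504 tool yaw 0.504 rad along 116.4 F [-5.4  7.4  2.7] j [-1.02  0.68  0.78  1.8  -0.59  0.92 -1.96]
[317.  215.7] [577.4 230.9] [42.8 31. ] 66.58859252929688 theta img 0.534 118.1
[223.3 239.8] [581.9 279.7] [39.4 25.1] 73.97480010986328 theta img 0.431 165.0
```

```bash
python3 - <<'E'
from h import *
uy=np.array([np.cos(np.radians(75.2)),np.sin(np.radians(75.2))]);ux=np.array([uy[1],-uy[0]])
for z in(60,75):
  for t in('w2','w9','w10','w11'):
    d,p=load(t);m=mask(d['frame'],(14,110,60),(27,255,255));n,l,s,c=cv2.connectedComponentsWithStats(m)
    for i in range(1,n):
        if s[i,4]<100: continue
        X=onz(d,np.argwhere(l==i)[:,::-1],z,p)[:,:2]
        if np.linalg.norm(X.mean(0)-[577,285])>45: continue
        a=X@uy;b=X@ux;print(z,t,s[i],'y',np.percentile(a,[2,98]).round(1),'x',np.percentile(b,[2,98]).round(1),'cam',ray(d,[0,0],p)[0].round())
E
python3 th.py
```

```text
60 w2 [ 287   60   34   52 1266] y [416.4 465.2] x [457.2 489.2] cam [576. 258. 376.]
60 w9 [ 238   74   58   38 1223] y [415.1 464.4] x [455.8 487.9] cam [539. 243. 381.]
60 w10 [ 177  171   79   52 2804] y [415.4 463.9] x [460.  492.1] cam [597. 226. 245.]
60 w11 [ 186  215   74   55 2426] y [413.3 461. ] x [461.6 492.9] cam [614. 212. 245.]
75 w2 [ 287   60   34   52 1266] y [415.5 461.9] x [458.8 489.3] cam [576. 258. 376.]
75 w9 [ 238   74   58   38 1223] y [413.1 460.2] x [455.9 486.5] cam [539. 243. 381.]
75 w10 [ 177  171   79   52 2804] y [411.8 456.4] x [464.8 494.3] cam [597. 226. 245.]
75 w11 [ 186  215   74   55 2426] y [409.1 452.9] x [467.9 496.7] cam [614. 212. 245.]
theta by tcp 0.503 tool yaw 0.503 rad along 116.4 F [-6.1  8.   2.3] j [-1.02  0.68  0.78  1.8  -0.59  0.92 -1.96]
```

In the tool's units: 2 mm is 0.032, -0.3 mm is -0.0048, 0.017 rad is 0.068.

Emit:
{"fn": "run_rows", "kwargs": {
  "plan": "0,0.032,-0.0048,0,0,0,0.068 | 0,0,0,0,0,0,0 | 0,0,0,0,0,0,0 | 0,0,0,0,0,0,0"
}}

```text
time: 18.55
ee_pos: [555.4, 239.1, 84.1]
tcp_rot: [0.977, -0.213, -0.001, -0.001]
contact_force: [-5.4, 7.6, 2.5]
gripper_width: 0.5
finger_force: 4.0
```

```bash
python3 th.py; python3 -c "
from plant import robot
print(robot.sign_off())"
```

```text
theta by tcp 0.519 tool yaw 0.52 rad along 116.4 F [-5.4  7.6  2.5] j [-1.02  0.68  0.78  1.79 -0.59  0.92 -1.98]
the job is handed in; nothing more can be done
None
```

The job is handed in at 18.6 s: the lock plate stands fully down in the green slot and is let go, the pawl has snapped in behind the tensioner arm, and the closed fingers hold the block at about 0.52 rad (estimated from the TCP pose), just beyond the pawl.

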